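# Peel the matching sweets tray and present it over the box

## Task

Look which sweet box, green or brown, is standing on the blue packing mat, and peel the top tray of that colour off its sticky stack: lift it by its tab corner first, with the opposite corner still down, so that the rest of the stack stays standing in its place. Then hold the tray steady and level, open side up, centred just above that box without touching it, its long sides along the box's long sides, and finish while still holding it there. Leave the other tray stack, both boxes, the jar and the dish where they are.

Things in the scene. Friction and masses are not known exactly. Their poses are not given: they have to be found in the camera images.
- mat: Thin flat blue packing mat, 210 x 170 mm, 1.5 mm thick, fixed; origin at its centre on the table.
- carton_green: Open green cardboard sweet box without lid, 164 mm (x) by 124 mm (y), 45 mm high, walls 4 mm, with a cream band round it, 0.25 kg, loose. Origin: centre of its underside; z up. It stands either on the blue mat (then it is the one being packed) or on the bare table beyond it, farther from the robot.
- stack_green: Nested darker green trays that stay behind: one loose block, 1.3 kg, 150 (x) x 110 (y) x 85 mm; origin under its centre. Two sprung steel clips over the rim at (-75, 5) and (-30, -55) mm, near the corner diagonal to the tab, hold the top tray with 4 to 7 N each; they give way once it tilts 0.2 to 0.3 rad about that corner (tab 35 to 55 mm up). A slow upward pull at the tab tilts it so.
- tray_green: Top green tray, stuck on the green stack: open-topped, 150 (x) by 110 (y) by 24 mm deep, 110 g, walls tapering inward to a 116 x 76 mm floor; flat rim 8 mm wide, 3 mm thick, upper face 97 mm above the table at the start. Origin: centre of its underside (73 mm above the stack's origin, same yaw); z up, out of the open side. Paler upright pull tab at its (+x, +y) corner.
- tray_green_tab (a point): Centre of the green top tray's pull tab, at (64, 45, 35) mm in the tray's frame. The tab is an upright block on the rim: 22 mm high (11 mm above and below this point; top 119 mm above the table), 10 mm thick along the tray's diagonal (0.633 rad from its x towards its y), 24 mm wide across it. Pinch the 10 mm from above; all round it is free above the rim.
- tray_green_far (a point): The green top tray's rim corner diagonally across from the tab, upper face, at (-75, -55, 24) mm in the tray's frame: the corner to tilt about.
- carton_brown: Open brown cardboard sweet box without lid, 164 mm (x) by 124 mm (y), 45 mm high, walls 4 mm, with a cream band round it, 0.25 kg, loose. Origin: centre of its underside; z up. It stands either on the blue mat (then it is the one being packed) or on the bare table beyond it, farther from the robot.
- stack_brown: Nested darker brown trays that stay behind: one loose block, 1.3 kg, 150 (x) x 110 (y) x 85 mm; origin under its centre. Two sprung steel clips over the rim at (-75, 5) and (-30, -55) mm, near the corner diagonal to the tab, hold the top tray with 4 to 7 N each; they give way once it tilts 0.2 to 0.3 rad about that corner (tab 35 to 55 mm up). A slow upward pull at the tab tilts it so.
- tray_brown: Top brown tray, stuck on the brown stack: open-topped, 150 (x) by 110 (y) by 24 mm deep, 110 g, walls tapering inward to a 116 x 76 mm floor; flat rim 8 mm wide, 3 mm thick, upper face 97 mm above the table at the start. Origin: centre of its underside (73 mm above the stack's origin, same yaw); z up, out of the open side. Paler upright pull tab at its (+x, +y) corner.
- tray_brown_tab (a point): Centre of the brown top tray's pull tab, at (64, 45, 35) mm in the tray's frame. The tab is an upright block on the rim: 22 mm high (11 mm above and below this point; top 119 mm above the table), 10 mm thick along the tray's diagonal (0.633 rad from its x towards its y), 24 mm wide across it. Pinch the 10 mm from above; all round it is free above the rim.
- tray_brown_far (a point): The brown top tray's rim corner diagonally across from the tab, upper face, at (-75, -55, 24) mm in the tray's frame: the corner to tilt about.
- jar: Bystander: small amber jar with a white cap, 56 mm across, 65 mm high, 180 g; origin under its centre.
- dish: Bystander: small white sample dish of sweet cubes, 75 x 60 mm, 35 mm high, 250 g; origin under its centre.
Not all that is in view belongs to the job. Leave any purple look-alike of the tray_brown alone. Leave any purple look-alike of the tray_green alone.

How it is judged:
On the way:
1. the tab corner of the matching tray is raised at least 18 mm while its opposite corner is still down on the stack (raised under 9 mm) (((horizontal distance between carton_green and mat below 0.06 m and z of tray_green_tab in the frame of stack_green above 0.126 m and z of tray_green_far in the frame of stack_green below 0.106 m) or (horizontal distance between carton_brown and mat below 0.06 m and z of tray_brown_tab in the frame of stack_brown above 0.126 m and z of tray_brown_far in the frame of stack_brown below 0.106 m))), for 0.1 s.
At the end, for the whole second after the job is handed in: The matching tray is in the fingers, still, touching no box or stack, centred over the box within 35 mm, underside 10 to 155 mm above its rim, level within 0.22 rad, long sides aligned within 0.35 rad; stacks within 30 mm of their places and upright (0.1 rad), other tray undisturbed (((horizontal distance between carton_green and mat below 0.06 m and horizontal distance between tray_green and carton_green below 0.035 m and z of tray_green in the frame of carton_green between 0.055 and 0.2 m and angle between tray_green's own z axis and vertical below 0.22 rad and angle between the x axis of tray_green and the x axis of carton_green, either way round below 0.35 rad and contact force between the fingers and tray_green above 1 N and contact force between tray_green and carton_green below 0.1 N and contact force between tray_green and stack_green below 0.1 N and linear speed of tray_green below 0.03 m/s and distance of tray_brown from where it was at the start of the episode below 0.02 m and distance of each of stack_green, stack_brown from where it was at the start of the episode below 0.03 m and angle between each of stack_green, stack_brown's own z axis and vertical below 0.1 rad) or (horizontal distance between carton_brown and mat below 0.06 m and horizontal distance between tray_brown and carton_brown below 0.035 m and z of tray_brown in the frame of carton_brown between 0.055 and 0.2 m and angle between tray_brown's own z axis and vertical below 0.22 rad and angle between the x axis of tray_brown and the x axis of carton_brown, either way round below 0.35 rad and contact force between the fingers and tray_brown above 1 N and contact force between tray_brown and carton_brown below 0.1 N and contact force between tray_brown and stack_brown below 0.1 N and linear speed of tray_brown below 0.03 m/s and distance of tray_green from where it was at the start of the episode below 0.02 m and distance of each of stack_brown, stack_green from where it was at the start of the episode below 0.03 m and angle between each of stack_brown, stack_green's own z axis and vertical below 0.1 rad))); the arm keeps its last pose, push and grip.
It fails at once if the rest of a stack is carried along, shoved more than 30 mm or tipped by 0.15 rad (distance of any of stack_green, stack_brown from where it was at the start of the episode above 0.03 m or angle between any of stack_green, stack_brown's own z axis and vertical above 0.15 rad).
It fails at once if the top tray of the other colour is moved more than 20 mm ((horizontal distance between carton_green and mat below 0.06 m and distance of tray_brown from where it was at the start of the episode above 0.02 m) or (horizontal distance between carton_brown and mat below 0.06 m and distance of tray_green from where it was at the start of the episode above 0.02 m)).
It fails at once if a box is moved more than 20 mm (distance of any of carton_green, carton_brown from where it was at the start of the episode above 0.02 m).
It fails at once if the jar or the dish is moved more than 20 mm (distance of any of jar, dish from where it was at the start of the episode above 0.02 m).
It also fails if it takes over 51 s, if anything falls off the work surface, if the arm or the gripper's body presses on something with over 40 N, if the wrist force passes 120 N, or if a joint passes its speed limit or range.

## Robot

A 6-joint arm with a two-finger parallel gripper is mounted at the origin on the work surface. World frame = base frame: x ahead of the robot, y to its left, z up, the work surface at z = 0. Lengths are in m, angles in rad, forces in N, time in s.
With the tool pointing down it reaches from about 0.25 to 0.775 m from the base axis. Payload 4 kg.
Tool frame: the origin (TCP) lies midway between the tips of the shut fingers; the grasp point (between the pads) lies 19 mm behind it; z points along the fingers, y is the direction in which the jaws open and shut (so a half turn about z gives the same grasp; the last joint's range is limited). The gripper opens to 85 mm and grips with 20 to 120 N. Pads are 22 mm wide; open, the fingers measure 114 mm over their backs; the gripper's body (76 mm by 85 mm) begins 54 mm behind the grasp point. The pads swing forward as they close: fully open they stand 13 mm farther back than shut.
Start: joints at [-1.419, 0.087, 1.371, -0, 1.684, -0.103], TCP at [0.139, -0.532, 0.231] pointing down, gripper open.
Joint ranges: [-3.1, 3.1], [-0.76, 2.03], [0.27, 2.55], [-1.08, 4.22], [0.17, 2.65], [-2.57, 2.57]. Speed limits (rad/s): [2.79, 2.79, 3.14, 3.14, 3.14, 3.14].

## Interface

Orientations are given as a 3x3 rotation matrix whose columns are the frame's x, y, z axes.
In Python, from rig import env gives the robot as it stands. The module is installed in compiled form; this text tells all that it offers.
- The arm moves only by the tool step_arm, never from a script. Its argument "motion" is a list that holds one entry, the list of rows, each a list of 7 numbers: the shift along the tool's x, y, z scaled (see below), then the turn, a rotation vector about the tool's x, y, z scaled (see below), then the gripper command: -1 is shut, 1 is fully open, values between are in proportion. A call has 1 to 20 rows; each row shifts and turns the commanded pose from where the row before left it, along the tool's axes as they then stand; what a row does not reach is not made up. The controller multiplies each number of a shift by 30 mm and each number of a turn by 5 degrees. A row lasts 1/8 s, in which the tool goes at most 62.5 mm and 10.7 degrees, less where a joint would pass 70% of its speed; a pose out of reach is approached as far as the arm can. A call with a number of a shift or a turn outside -1 to 1 is refused whole. A call with a gripper value outside its range is refused whole. The fingers move at their own pace and stop on an object; "grip_force" is the grip in N (left out, the last holds). Time passes only in rows, so rows that do not move let the fingers close. It gives the time, the measured TCP pose, the force and the opening at its end, in the units of the state.
- env.sense(): the state, without advancing time (a new reading comes with each control period).
- env.read_camera(name): name is "scene" or "top"; returns a dict with "img" (420x560x3 uint8, red, green, blue), "mtx" (3x3 intrinsics, pixels), "rvec" (rotation vector, rad) and "tvec" (3), from world to camera coordinates, as OpenCV has them. Camera axes: x right, y down, z forward; pixel columns grow to the right and rows downward; lengths in m; the calibration is good to about 2 mm. A picture is of the moment at which its call begins. There is no depth.
- env.hand_in(): hands the job in, once; it reports no verdict.
Trained networks look in a picture, given as the dict that the camera call returned (one of the last four; its "shot" number tells which), for a name from the list of things; names that differ only in an ending like _2 or _b are one class to them, and where a whole thing is asked for, a point or a joint stands for the part that bears it (a point fixed in the world has none). Each returns a list of dicts, best first, with "conf" (0 to 1); they miss things now and then, are a little off and sometimes report something else, mostly with a low value. They report only what shows in the picture. A call takes as long as a camera call. They do not tell look-alikes from the thing itself.
- env.masks_of(name, picture): "pixels" (420x560 bool, what is visible of it) and "xy" ([column, row] in pixels, amid what is visible of it).
- env.spot_point(name, picture): "xy" ([column, row] in pixels: a listed point, or the origin of a listed thing).
The state is a dict: "time_s": time; "q": joint angles; "qd": joint speeds; "joint_efforts": joint torques, N m; "position": TCP position; "ee_rot": TCP orientation; "wrist_force": force on the tool from outside, world axes, zero at the start; "ft_torque": the same for the moment, N m; "opening": finger opening in m.
Only numpy, scipy, OpenCV 4.12 (cv2) and the standard library are available. Lean on these libraries where they do the work, as an engineer would, in place of code of your own. Each camera call takes 0.05 s, during which the arm holds its last target. There are 200 camera calls.

## Working session

There is one attempt and no reset: what is moved stays moved. The work goes in short steps, Python scripts to look and compute and a tool call to move; the robot and the scene stay as the last step left them, time stands still between calls to the robot, and variables do not carry over. Pictures are saved under pics/ and viewed, about 8 in all and at most 12, crops included, and the job is handed in when it is done.

Besides the shell and the picture viewer there is one more tool, called after "Request:" by a JSON object that holds its "op" and its "data", one argument or row to a line. step_arm: Moves the arm, as the interface text tells. Its arguments: {"type":"object","properties":{"motion":{"type":"array"},"grip_force":{"type":"number"}},"required":["motion"]}

```bash
mkdir -p pics; cat > h.py <<'E'
import numpy as np, cv2
from rig import env
def P(pic): 
    R=cv2.Rodrigues(np.array(pic["rvec"],float))[0]; return R,np.array(pic["tvec"],float).ravel(),np.array(pic["mtx"],float)
def at_z(pic,xy,z):
    R,t,K=P(pic); d=R.T@np.linalg.inv(K)@np.array([xy[0],xy[1],1.]); c=-R.T@t
    return c+d*(z-c[2])/d[2]
def proj(pic,X):
    return cv2.projectPoints(np.array(X,float).reshape(-1,1,3),np.array(pic["rvec"],float),np.array(pic["tvec"],float),np.array(pic["mtx"],float),None)[0].reshape(-1,2)
def save(pic,name,s=1): cv2.imwrite("pics/"+name,cv2.resize(pic["img"][:,:,::-1],None,fx=s,fy=s))
E
python3 - <<'E'
from h import *
a=env.read_camera("top"); b=env.read_camera("scene")
save(a,"top0.png",1.4); save(b,"scene0.png",1.4)
Z=dict(mat=.0015,carton_green=0,carton_brown=0,tray_green_tab=.108,tray_brown_tab=.108,tray_green_far=.097,tray_brown_far=.097,tray_green=.073,tray_brown=.073,jar=0,dish=0)
for n,z in Z.items():
  for nm,p in (("top",a),("scene",b)):
    for r in env.spot_point(n,p)[:3]:
      print(n,nm,round(r["conf"],2),np.round(r["xy"],1),np.round(at_z(p,r["xy"],z)[:2],4))
E
```

```text
carton_green top 0.85 [283.3 130. ] [ 0.6996 -0.046 ]
carton_green top 0.31 [345.4 145.9] [ 0.6585 -0.2098]
carton_green scene 0.85 [274.1 322.6] [ 0.6936 -0.0468]
carton_brown scene 0.89 [272.6 238. ] [0.4402 0.0011]
carton_brown scene 0.25 [382.  231.5] [0.4622 0.2526]
tray_green_tab top 0.92 [170.7 276. ] [0.3127 0.2113]
tray_green_tab top 0.77 [172.3 177.4] [0.5411 0.2177]
tray_green_tab scene 0.63 [349.7 190. ] [0.4437 0.1703]
tray_green_tab scene 0.57 [390.5 212. ] [0.5434 0.2226]
tray_brown_tab top 0.92 [317.8 309.4] [ 0.2414 -0.1209]
tray_brown_tab top 0.58 [377.6 176. ] [ 0.551  -0.2647]
tray_brown_tab scene 0.91 [205.7 184.6] [ 0.3633 -0.1339]
tray_brown_tab scene 0.6 [140.1 243. ] [ 0.557  -0.2678]
tray_green_far top 0.94 [145.6 344.9] [0.1605 0.2624]
tray_green_far top 0.93 [143.7 246.7] [0.3792 0.2784]
tray_green_far scene 0.73 [278.6 237.2] [ 0.5715 -0.0142]
tray_green_far scene 0.61 [386.3 174.1] [0.3703 0.2871]
tray_green_far scene 0.57 [350.4 163.9] [0.3048 0.2209]
tray_brown_far top 0.64 [348.5 238.5] [ 0.4033 -0.1951]
tray_brown_far top 0.6 [378.1 275.6] [ 0.3182 -0.2619]
tray_brown_far scene 0.87 [144.6 212.4] [ 0.4361 -0.264 ]
tray_brown_far scene 0.71 [176.7 200.8] [ 0.4022 -0.1988]
tray_brown_far scene 0.47 [384.  232.9] [0.5956 0.1887]
tray_green top 0.96 [157.7 215. ] [0.4571 0.2556]
tray_green top 0.64 [160.3 306.8] [0.2428 0.2392]
tray_green scene 0.94 [384.  203.8] [0.4587 0.2485]
tray_green scene 0.87 [349.3 189. ] [0.382 0.194]
tray_brown top 0.88 [365.  204.8] [ 0.488  -0.2411]
tray_brown top 0.73 [342.9 295.2] [ 0.2727 -0.1841]
tray_brown scene 0.7 [178.1 208.7] [ 0.3956 -0.198 ]
tray_brown scene 0.61 [160.5 231.1] [ 0.474  -0.2355]
jar top 0.67 [171.5 142.7] [0.6603 0.2464]
jar scene 0.63 [422.3 292.7] [0.6716 0.2503]
dish top 0.98 [343.1 146.2] [ 0.6576 -0.2037]
dish top 0.26 [144.  247.7] [0.3849 0.3032]
dish scene 0.56 [185.7 320.2] [ 0.6573 -0.2008]
```

View pics/top0.png

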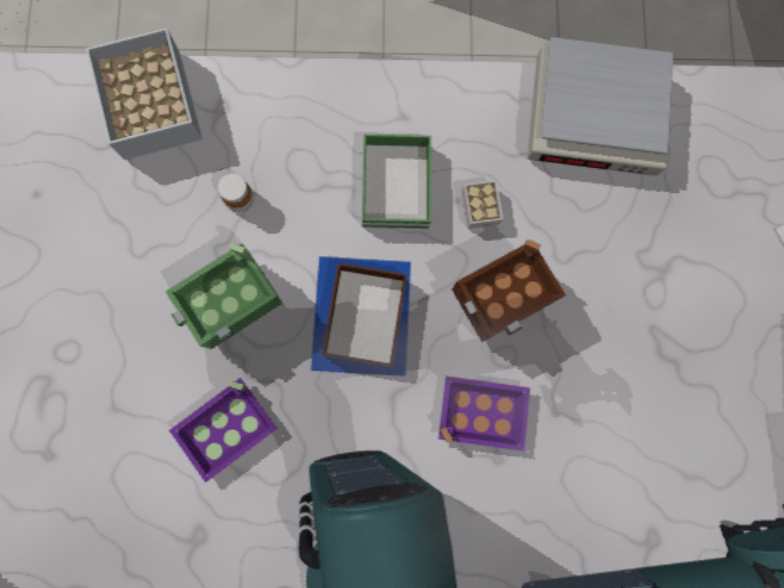

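View pics/scene0.png

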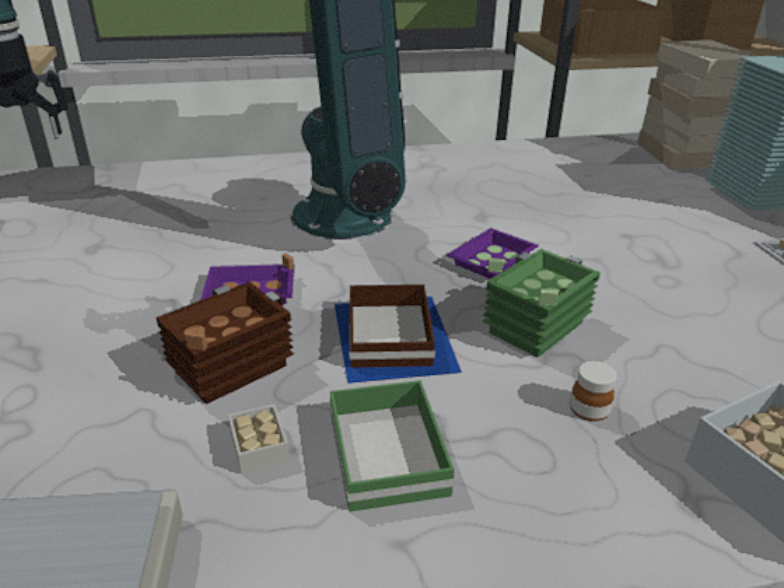

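The top view shows the brown box on the blue mat (display 365,315). The green box is beyond it at (397,180). There are two candidates for the brown tray, at network pixels (365,205) and (343,295). The first is the brown stack with clips (display 508,290, tab at 532,247) and is the one meant. The second is purple (485,415), a look-alike to leave alone. Next I'll fit the poses and check them in one crop.

```bash
python3 - <<'E'
from h import *
from scipy.optimize import minimize
a=env.read_camera("top"); b=env.read_camera("scene")
def box(x,y,w,L,W,z0,z1):
    c,s=np.cos(w),np.sin(w); return [(x+c*u-s*v,y+s*u+c*v,z) for z in(z0,z1) for u in(-L/2,L/2) for v in(-W/2,W/2)]
def sil(pic,pts,S=4):
    h=cv2.convexHull((proj(pic,pts)*16).astype(np.int32)); m=np.zeros((420,560),np.uint8); cv2.fillConvexPoly(m,h,1,cv2.LINE_8,4); return m>0
def fit(name,near,x0,L,W,z0,z1):
    M=[]
    for p in(a,b):
        rs=env.masks_of(name,p); rs=[r for r in rs if np.hypot(*(np.array(r["xy"])-proj(p,[near])[0]))<30]
        print(name,[(round(r["conf"],2),np.round(r["xy"]),int(r["pixels"].sum())) for r in rs])
        M.append(rs[0]["pixels"] if rs else None)
    def cost(v):
        c=0
        for p,m in zip((a,b),M):
            if m is None: continue
            s=sil(p,box(*v[:2],v[2]/3,L,W,z0,z1)); c+=1-(s&m).sum()/(s|m).sum()
        return c
    best=min((minimize(cost,np.array(x0)*[1,1,3]+d,method="Nelder-Mead",options=dict(initial_simplex=np.array(x0)*[1,1,3]+d+np.array([[0,0,0],[.015,0,0],[0,.015,0],[0,0,.3]]))) for d in np.random.default_rng(0).normal(0,.005,(6,3))),key=lambda r:r.fun)
    v=best.x*[1,1,1/3]; print(name,np.round(v,4),best.fun); return v
w0=-1.05; c,s=np.cos(w0),np.sin(w0)
x0=[.478,-.231,w0]
t=fit("tray_brown",[.478,-.231,.09],x0,.150,.110,.085,.097)
st=fit("stack_brown",[.478,-.231,.05],x0,.150,.110,0,.097)
k=fit("carton_brown",[.44,0,.03],[.44,0,-.19],.164,.124,.0015,.0465)
img=a["img"].copy()[:,:,::-1]; img=cv2.resize(img,None,fx=4,fy=4)
def dr(v,L,W,z,col):
    q=np.array(box(*v,L,W,z,z))[[0,1,3,2]]; cv2.polylines(img,[((proj(a,q)+.5)*4).astype(int)],True,col,1)
dr(t,.15,.11,.097,(255,255,0)); dr(st,.15,.11,.097,(0,255,255)); dr(k,.164,.124,.0465,(0,255,0))
for v in (t,st):
    c,s=np.cos(v[2]),np.sin(v[2])
    tab=np.array([v[0]+c*.064-s*.045,v[1]+s*.064+c*.045,.108]); print("tab",np.round(tab,4),"far",np.round([v[0]-c*.075+s*.055,v[1]-s*.075-c*.055],4))
    for z in(.097,.119): cv2.circle(img,tuple(((proj(a,[[*tab[:2],z]])[0]+.5)*4).astype(int)),3,(0,0,255),-1)
cv2.imwrite("pics/crop1.png",img[640:1120,880:1680])
print(env.sense()["ee_rot"])
E
```

```text
tray_brown [(0.68, array([366., 202.]), 2895)]
tray_brown [(0.93, array([159., 228.]), 2625)]
tray_brown [ 0.4825 -0.2354 -1.0566] 0.18146066134349537
stack_brown [(0.73, array([336., 226.]), 386)]
stack_brown [(0.72, array([168., 258.]), 3164)]
stack_brown [ 0.4738 -0.2337 -1.0247] 1.3834017679154322
carton_brown [(0.65, array([259., 221.]), 3474)]
carton_brown [(0.7, array([275., 232.]), 3397)]
carton_brown [ 0.4435  0.0104 -0.1554] 0.08451406966971975
tab [ 0.5531 -0.269   0.108 ] far [ 0.3977 -0.1971]
tab [ 0.5455 -0.265   0.108 ] far [ 0.3879 -0.1981]
[[ 9.67727401e-01  2.51999358e-01 -8.36391845e-06]
 [ 2.51999358e-01 -9.67727401e-01 -1.27253192e-05]
 [-1.13007653e-05  1.02069380e-05 -1.00000000e+00]]
```

View pics/crop1.png

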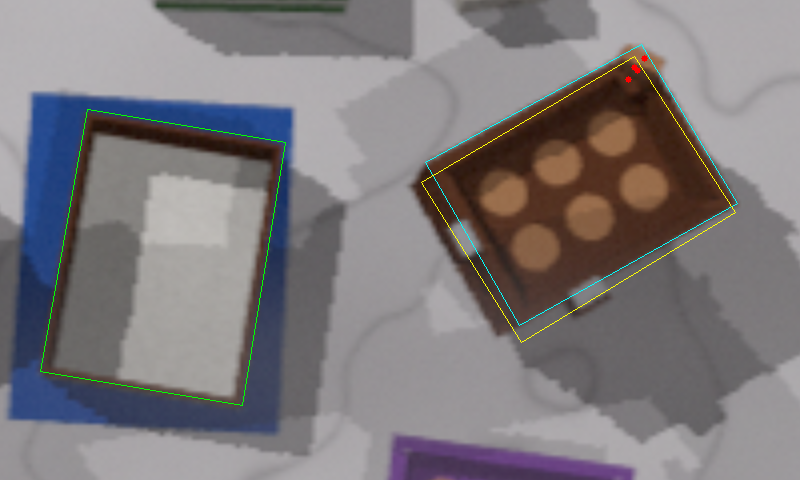

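The tray fit (cyan) lines up with the brown rim. Its projected tab top at crop (644,58) falls on the paler tab, and both clips are visible at the opposite corner. The box outline (green) also matches. So the tab is at about (0.5535, -0.2685) with jaw direction -0.424 rad, and the box is at (0.4435, 0.0104) with yaw -0.155. I'm moving above the tab now.

Request:
{"op": "step_arm", "data": {
  "motion": [
    [[0.975,-0.315,0,0,0,0,0.06],[0.975,-0.315,0,0,0,0,0.06],[0.975,-0.315,0,0,0,0,0.06],[0.975,-0.315,0,0,0,0,0.06],[0.975,-0.315,0,0,0,0,0.06],[0.975,-0.315,0,0,0,0,0.06],[0.975,-0.315,0,0,0,0,0.06],[0.975,-0.315,0,0,0,0,0.06],[0.975,-0.315,0,0,0,0,0.06],[0.975,-0.315,0,0,0,0,0.06],[0.975,-0.315,0,0,0,0,0.06],[0.975,-0.315,0,0,0,0,0.06],[0.975,-0.315,0,0,0,0,0.06],[0.975,-0.315,0,0,0,0,0.06],[0.975,-0.315,0,0,0,0,0.06],[0.975,-0.315,0,0,0,0,0.06]]
  ],
  "grip_force": 80
}}

```text
time_s: 3.6
position: [0.5542, -0.2674, 0.2313]
ee_rot: [[0.968, 0.252, 0.0], [0.252, -0.968, -0.0], [0.0, 0.0, -1.0]]
wrist_force: [-0.0, 0.6, 0.6]
opening: 0.0451
```

Request:
{"op": "step_arm", "data": {
  "motion": [
    [[0,0,0.24,0,0,-0.93,0.06],[0,0,0.24,0,0,-0.93,0.06],[0,0,0.24,0,0,-0.93,0.06],[0,0,0.24,0,0,-0.93,0.06],[0,0,0.24,0,0,-0.93,0.06],[0,0,0.24,0,0,-0.93,0.06],[0,0,0.24,0,0,-0.93,0.06],[0,0,0.24,0,0,-0.93,0.06],[0,0,0.24,0,0,-0.93,0.06],[0,0,0.24,0,0,-0.93,0.06],[0,0,0.24,0,0,-0.93,0.06],[0,0,0,0,0,0,0.06]]
  ]
}}

```text
time_s: 5.1
position: [0.553, -0.2677, 0.1512]
ee_rot: [[0.412, 0.911, -0.002], [0.911, -0.412, 0.001], [0.0, -0.002, -1.0]]
wrist_force: [-0.4, 0.0, 0.4]
opening: 0.0451
```

```bash
python3 - <<'E'
from h import *
s=env.sense(); print(s["time_s"],s["position"],np.round(s["ee_rot"],4),s["opening"],s["q"])
a=env.read_camera("top"); b=env.read_camera("scene")
print(proj(b,[[.5535,-.2685,.108],s["position"]]))
c=b["img"][150:300,60:260,::-1]; cv2.imwrite("pics/app.png",cv2.resize(c,None,fx=4,fy=4,interpolation=cv2.INTER_CUBIC))
for p in(a,b): print([(round(r["conf"],2),np.round(r["xy"]),np.round(at_z(p,r["xy"],.108)[:2],4)) for r in env.spot_point("tray_brown_tab",p)])
E
```

```text
5.1 [ 0.55301583 -0.26771949  0.15121269] [[ 4.115e-01  9.114e-01 -1.500e-03]
 [ 9.114e-01 -4.115e-01  8.000e-04]
 [ 1.000e-04 -1.700e-03 -1.000e+00]] 0.045086707011998364 [-5.43070263e-01  2.58288744e-01  1.33254497e+00 -6.57135175e-05
  1.55250964e+00 -1.18922168e-01]
[[139.77634092 241.90659898]
 [136.71184538 221.98514485]]
[]
[(0.84, array([207., 189.]), array([ 0.382, -0.132])), (0.73, array([141., 244.]), array([ 0.5618, -0.2654]))]
```

View pics/app.png

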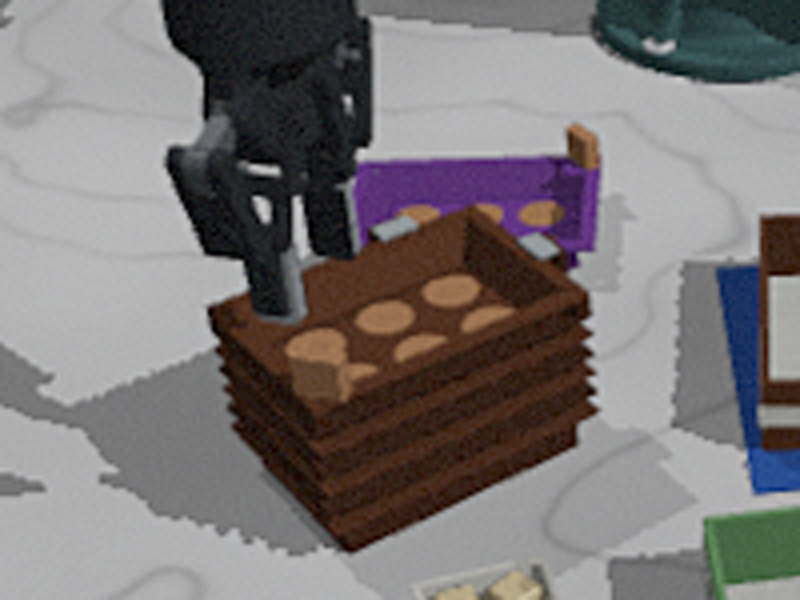

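The close view shows the fingers straddling the line above the tab. The tab is at crop (318,370), px (139.5,242.5), against a projection of (139.8,241.9). I'll descend 49 mm and close.

Request:
{"op": "step_arm", "data": {
  "motion": [
    [[0,0,0.4,0,0,0,0.06],[0,0,0.4,0,0,0,0.06],[0,0,0.4,0,0,0,0.06],[0,0,0.3,0,0,0,0.06],[0,0,0.15,0,0,0,0.06],[0,0,0,0,0,0,0.06],[0,0,0,0,0,0,-0.4],[0,0,0,0,0,0,-0.6],[0,0,0,0,0,0,-1],[0,0,0,0,0,0,-1],[0,0,0,0,0,0,-1],[0,0,0,0,0,0,-1],[0,0,0,0,0,0,-1]]
  ],
  "grip_force": 80
}}

```text
time_s: 6.92
position: [0.5539, -0.2682, 0.1035]
ee_rot: [[0.411, 0.912, 0.002], [0.912, -0.411, -0.001], [-0.0, 0.002, -1.0]]
wrist_force: [0.2, -0.2, 5.8]
opening: 0.008
```

Request:
{"op": "step_arm", "data": {
  "motion": [
    [[0,0,-0.06,0,0,0,-1],[0,0,-0.115,-0.23,0,0,-1],[0,0,-0.115,-0.23,0,0,-1],[0,0,-0.115,-0.23,0,0,-1],[0,0,-0.115,-0.23,0,0,-1],[0,0,-0.115,-0.23,0,0,-1],[0,0,-0.115,-0.23,0,0,-1],[0,0,-0.115,-0.23,0,0,-1],[0,0,-0.115,-0.23,0,0,-1],[0,0,0,0,0,0,-1],[0,0,0,0,0,0,-1]]
  ],
  "grip_force": 100
}}

```text
time_s: 8.3
position: [0.5517, -0.267, 0.1319]
ee_rot: [[0.411, 0.9, 0.146], [0.912, -0.406, -0.065], [0.0, 0.16, -0.987]]
wrist_force: [-2.3, 2.9, -6.7]
opening: 0.0068
```

```bash
python3 - <<'E'
from h import *
s=env.sense(); print(s["opening"],s["ft_torque"])
b=env.read_camera("scene")
c=b["img"][150:300,60:260,::-1]; cv2.imwrite("pics/peel.png",cv2.resize(c,None,fx=4,fy=4,interpolation=cv2.INTER_CUBIC))
E
```

```text
0.006841703355299996 [ 0.17046584  0.48251225 -0.06086879]
```

View pics/peel.png

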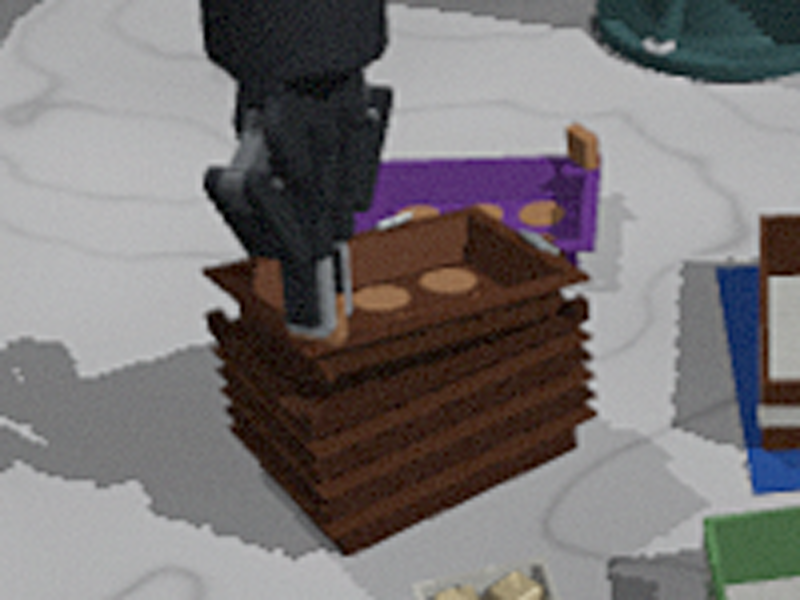

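The tab corner is raised about 28 mm, the far corner (crop 470,210) is still clipped, and the stack hasn't moved. I'll keep tilting.

Request:
{"op": "step_arm", "data": {
  "motion": [
    [[0,0,-0.115,-0.23,0,0,-1],[0,0,-0.115,-0.23,0,0,-1],[0,0,-0.115,-0.23,0,0,-1],[0,0,-0.115,-0.23,0,0,-1],[0,0,-0.115,-0.23,0,0,-1],[0,0,-0.115,-0.23,0,0,-1],[0,0,-0.115,-0.23,0,0,-1],[0,0,-0.115,-0.23,0,0,-1],[0,0,-0.115,-0.23,0,0,-1],[0,0,-0.115,-0.23,0,0,-1],[0,0,0,0,0,0,-1],[0,0,0,0,0,0,-1]]
  ]
}}

```text
time_s: 9.85
position: [0.5438, -0.2637, 0.1653]
ee_rot: [[0.411, 0.853, 0.322], [0.912, -0.384, -0.145], [-0.0, 0.354, -0.935]]
wrist_force: [-0.6, -1.0, -1.3]
opening: 0.0069
```

The wrist load has dropped to about the tray's weight, so the clips have let go. Now a straight lift, still tilted.

Request:
{"op": "step_arm", "data": {
  "motion": [
    [[0,0.06,-0.156,0,0,0,-1],[0,0.06,-0.156,0,0,0,-1],[0,0.118,-0.312,0,0,0,-1],[0,0.118,-0.312,0,0,0,-1],[0,0.118,-0.312,0,0,0,-1],[0,0.118,-0.312,0,0,0,-1],[0,0.118,-0.312,0,0,0,-1],[0,0.118,-0.312,0,0,0,-1],[0,0.118,-0.312,0,0,0,-1],[0,0.118,-0.312,0,0,0,-1],[0,0.118,-0.312,0,0,0,-1],[0,0,0,0,0,0,-1]]
  ]
}}

```text
time_s: 11.35
position: [0.5444, -0.264, 0.267]
ee_rot: [[0.411, 0.852, 0.324], [0.912, -0.384, -0.147], [-0.0, 0.356, -0.935]]
wrist_force: [-0.5, -0.2, -0.9]
opening: 0.0072
```

```bash
python3 - <<'E'
from h import *
s=env.sense(); print(s["position"],s["opening"],s["wrist_force"],s["q"])
b=env.read_camera("scene")
c=b["img"][80:300,20:300,::-1]; cv2.imwrite("pics/lift.png",cv2.resize(c,None,fx=2.7,fy=2.7,interpolation=cv2.INTER_CUBIC))
E
```

```text
[ 0.54440444 -0.26397835  0.2670128 ] 0.007247136562116526 [-0.50739032 -0.17839677 -0.85609404] [-0.57379516 -0.05061832  1.48240343  0.05434422  1.34999831 -0.1529241 ]
```

View pics/lift.png

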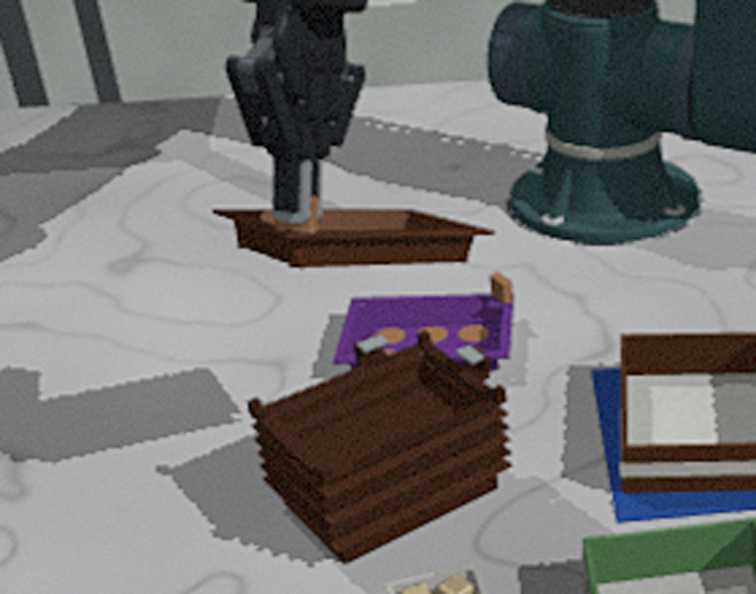

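The tray is free and held in the fingers (crop 350,235), and the stack is standing in place with its clips. Next: level it, yaw it, then carry it over the box.

Request:
{"op": "step_arm", "data": {
  "motion": [
    [[0,0,0,0.7,0,0,-1],[0,0,0,0.7,0,0,-1],[0,0,0,0.7,0,0,-1],[0,0,0,0.7,0,0,-1],[0,0,0,0.7,0,0,-1],[0,0,0,0.67,0,0,-1],[0,0,0,0,0,-0.8,-1],[0,0,0,0,0,-0.8,-1],[0,0,0,0,0,-0.8,-1],[0,0,0,0,0,-0.8,-1],[0,0,0,0,0,-0.8,-1],[0,0,0,0,0,-0.8,-1],[0,0,0,0,0,-0.8,-1],[0,0,0,0,0,-0.8,-1],[0,0,0,0,0,-0.8,-1],[0,0,0,0,0,-0.8,-1],[0,0,0,0,0,-0.8,-1],[0,0,0,0,0,-0.8,-1],[0,0,0,0,0,-0.7,-1],[0,0,0,0,0,0,-1]]
  ]
}}

```text
time_s: 13.9
position: [0.5439, -0.2636, 0.2646]
ee_rot: [[-0.457, 0.889, -0.003], [0.889, 0.457, 0.002], [0.003, -0.002, -1.0]]
wrist_force: [0.9, -0.4, -1.4]
opening: 0.0073
```

Request:
{"op": "step_arm", "data": {
  "motion": [
    [[0.3,0.12,0,0,0,0,-1],[0.6,0.24,0,0,0,0,-1],[0.6,0.24,0,0,0,0,-1],[0.6,0.24,0,0,0,0,-1],[0.6,0.24,0,0,0,0,-1],[0.6,0.24,0,0,0,0,-1],[0.6,0.24,0,0,0,0,-1],[0.6,0.24,0,0,0,0,-1],[0.6,0.24,0,0,0,0,-1],[0.6,0.24,0,0,0,0,-1],[0.6,0.24,0,0,0,0,-1],[0.6,0.24,0,0,0,0,-1],[0.6,0.24,0,0,0,0,-1],[0.6,0.24,0,0,0,0,-1],[0.6,0.24,0,0,0,0,-1],[0.6,0.24,0,0,0,0,-1],[0.3,0.12,0,0,0,0,-1],[0,0,0,0,0,0,-1]]
  ]
}}

```text
time_s: 16.15
position: [0.5144, 0.0457, 0.2658]
ee_rot: [[-0.459, 0.889, -0.002], [0.889, 0.459, 0.001], [0.002, -0.002, -1.0]]
wrist_force: [0.0, -0.5, -0.6]
opening: 0.0072
```

```bash
python3 - <<'E'
from h import *
s=env.sense(); R=np.array(s["ee_rot"]); p=np.array(s["position"]); print(p,np.round(R,3),s["opening"],s["time_s"])
print("to go, tool axes mm", 1e3*R.T@(np.array([.5137,.045,.155])-p), "jaw yaw",np.arctan2(R[1,1],R[0,1]))
a=env.read_camera("top"); b=env.read_camera("scene")
top=a["img"][120:320,180:380,::-1]; sc=b["img"][80:300,180:400,::-1]
cv2.imwrite("pics/over.png",np.hstack([cv2.resize(x,(400,400),interpolation=cv2.INTER_CUBIC) for x in(top,sc)]))
E
```

```text
[0.51444255 0.04567646 0.26578895] [[-0.459  0.889 -0.002]
 [ 0.889  0.459  0.001]
 [ 0.002 -0.002 -1.   ]] 0.00721909865071798 16.15
to go, tool axes mm [ -0.43668835  -0.78060226 110.78989085] jaw yaw 0.47672581999685376
```

View pics/over.png

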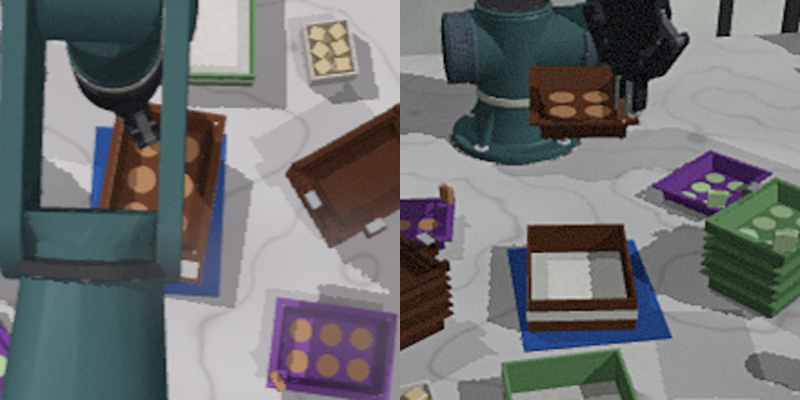

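The tray is held open side up over the brown box, aligned in both views. I'll lower it 105 mm and then check its pose with a 3D fit.

Request:
{"op": "step_arm", "data": {
  "motion": [
    [[0,0,0.2,0,0,0,-1],[0,0,0.35,0,0,0,-1],[0,0,0.35,0,0,0,-1],[0,0,0.35,0,0,0,-1],[0,0,0.35,0,0,0,-1],[0,0,0.35,0,0,0,-1],[0,0,0.35,0,0,0,-1],[0,0,0.35,0,0,0,-1],[0,0,0.35,0,0,0,-1],[0,0,0.3,0,0,0,-1],[0,0,0.2,0,0,0,-1],[0,0,0,0,0,0,-1],[0,0,0,0,0,0,-1],[0,0,0,0,0,0,-1]]
  ]
}}

```text
time_s: 18.0
position: [0.5146, 0.0452, 0.1613]
ee_rot: [[-0.458, 0.889, -0.001], [0.889, 0.458, 0.001], [0.001, -0.001, -1.0]]
wrist_force: [-0.1, -0.6, -0.9]
opening: 0.0071
```

```bash
python3 - <<'E'
from h import *
s=env.sense(); R=np.array(s["ee_rot"]); p=np.array(s["position"]); print(p,s["opening"],s["wrist_force"])
# expected rim, level tray; held against the picture
w=np.arctan2(R[1,1],R[0,1])-.633; c,sn=np.cos(w),np.sin(w); Rz=np.array([[c,-sn,0],[sn,c,0],[0,0,1]])
o=p-np.array([0,0,.0305])-Rz@[.064,.045,0]; print("tray origin",o,"yaw",w, "box .4435 .0104 -.155")
L=np.array([[75,55,24],[75,-55,24],[-75,-55,24],[-75,55,24]])/1e3
ims=[]
a=env.read_camera("top"); b=env.read_camera("scene")
for pic,(x,y) in((a,(180,120)),(b,(190,100))):
    im=cv2.resize(np.ascontiguousarray(pic["img"][y:y+160,x:x+160,::-1]),None,fx=2.5,fy=2.5,interpolation=cv2.INTER_CUBIC)
    cv2.polylines(im,[((proj(pic,o+L@Rz.T)-[x,y]+.5)*2.5).astype(int)],True,(255,255,0),1); ims.append(im)
cv2.imwrite("pics/final.png",np.hstack(ims))
for n,z in(("carton_brown",0),("tray_brown",o[2])):
  for q in(a,b): print(n,[(round(r["conf"],2),np.round(r["xy"]),np.round(at_z(q,r["xy"],z)[:2],3)) for r in env.spot_point(n,q)])
E
```

```text
[0.51456439 0.04516874 0.16133363] 0.0071131973899717675 [-0.09789301 -0.55902355 -0.87143248]
tray origin [0.44429918 0.01076235 0.13083363] yaw -0.15747497586785714 box .4435 .0104 -.155
carton_brown []
carton_brown [(0.6, array([278., 240.]), array([0.449, 0.012]))]
tray_brown [(0.84, array([345., 295.]), array([ 0.274, -0.179])), (0.65, array([261., 218.]), array([0.444, 0.009])), (0.2, array([166., 215.]), array([0.449, 0.223]))]
tray_brown [(0.65, array([280., 187.]), array([0.442, 0.016])), (0.56, array([179., 206.]), array([ 0.478, -0.193]))]
```

View pics/final.png

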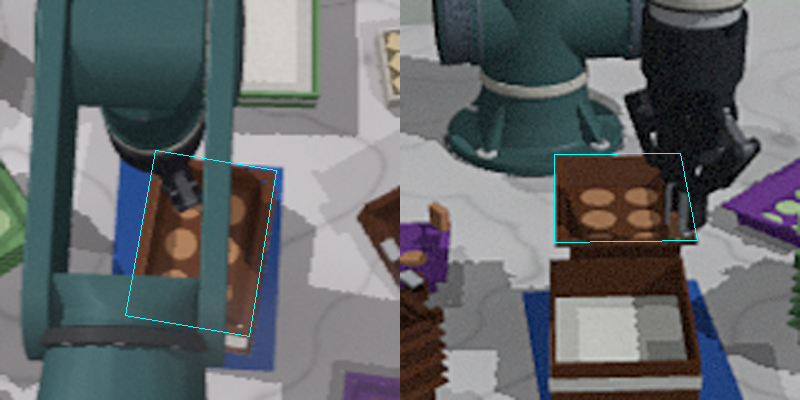

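The predicted level rim lies on the visible one in both views, with the tray about 83 mm above the box rim and clear of it. Handing in.

```bash
python3 -c "
from h import *
print(env.hand_in()); s=env.sense(); print(s['time_s'],s['position'],s['opening'],s['wrist_force'])"
```

```text
the job is handed in; nothing more can be done
None
the job is handed in; nothing more can be done
```

The brown box was on the mat, so I peeled the top brown tray tab-first and handed in, still holding it level above that box. The hand-in reports no verdict.

- **Peel:** the tab corner was about 28 mm up in the picture taken partway through the peel, with the far corner still in its clips. Both clips let go by the end of the 0.36 rad tilt. The stack looked unmoved in the pictures; I did not measure its position afterwards.
- **Final position:** computed from the arm pose, the tray is centred within about 1 mm of the box and aligned within about 0.003 rad. Its underside is about 83 mm above the box rim. The level rim I projected lay on the visible rim in both cameras.
- **Bystanders:** I did not re-measure the green stack, green box, jar or dish. Nothing was moved near them, and what showed of the dish and both green items in the later views looked in place.
- **Disagreements:**
  - The fingers read 7–8 mm open on the 10 mm tab throughout, but the hold stayed steady.
  - At the end the brown box was not found in the top view, where the arm and tray hide it. The scene view put it about 6 mm from my first fit, well inside the 35 mm allowed.
  - The direct fit of the stack pose was poor, so I worked from the tray fit instead.

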